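# Pass the adapter rack through the sprung gate of the chute

## Robot

A 6-joint arm with a two-finger parallel gripper is mounted at the origin on the work surface; the furniture and walls round the work are solid. World frame = base frame: x ahead of the robot, y to its left, z up, the work surface at z = 0. Lengths are in m, angles in rad, forces in N, time in s.
With the tool pointing down it reaches from about 0.425 to 0.95 m from the base axis. Payload 3.5 kg.
Tool frame: the origin (TCP) lies midway between the tips of the shut fingers; the grasp point (between the pads) lies ctrl.grasp_offset behind it (ctrl.grasp_offset is the distance from the TCP to the grasp point, in m); x points along the fingers, y is the direction in which the jaws open and shut, and the axes are right-handed (so a half turn about x gives the same grasp; the last joint's range is limited). The gripper opens to 85 mm and grips with 20 to 120 N. Pads are 22 mm wide; open, the fingers measure 114 mm over their backs; the gripper's body (76 mm by 85 mm) begins 54 mm behind the grasp point. The pads swing forward as they close: fully open they stand 13 mm farther back than shut.
Start: joints at [-1.322, 0.286, 1.577, -0, 1.279, -0.15], TCP at [0.262, -0.622, 0.231] pointing down, gripper open.
Joint ranges: [-2.77, 2.77], [-0.9, 2.22], [0.21, 2.48], [-1.53, 4.67], [0.24, 2.81], [-2.84, 2.84]. Speed limits (rad/s): [2.79, 2.79, 3.14, 3.14, 3.14, 3.14].

## Interface

Orientations are given as a unit quaternion [x, y, z, w].
In Python, from plant import readout, read_camera, sign_off, ctrl gives the robot as it stands.
- The arm moves only by the tool drive_tool, never from a script. Its argument "steps" is a list of rows, each a list of 5 numbers: the shift along the tool's x, y, z in cm, then the turn about the tool's x in degrees, then the opening, from 0 (shut) to 1 (fully open). A call has 1 to 10 rows; each row shifts and turns the commanded pose from where the row before left it, along the tool's axes as they then stand; what a row does not reach is not made up. A row lasts 1/10 s, in which the tool goes at most 50 mm and 8.59 degrees, less where a joint would pass 70% of its speed; a pose out of reach is approached as far as the arm can. A call is refused whole if a number of a shift passes 5 or a number of a turn 8.59, either way. A call with a gripper value outside its range is refused whole. The fingers move at their own pace and stop on an object; "force" is the grip in N (left out, the last holds). Time passes only in rows, so rows that do not move let the fingers close. It gives the time, the measured TCP pose, the force and the opening at its end, in the units of the state.
- readout.get_state(): the state, without advancing time (a new reading comes with each control period).
- read_camera(name): name is "side" or "top" or "wrist"; returns a dict with "frame" (400x640x3 uint8, red, green, blue), "vertical_fov" (degrees; the focal length in pixels is half the picture's height over the tangent of half this angle, whatever the lens; pixels are square), "cx", "cy" (the principal point, pixels), "k1" (the pictures are not rectified: a ray, as slopes to the right and down, at radius r is drawn at 1 + k1 r^2 times it, then the intrinsics apply), "eye" and "orientation" of the camera in the world. Camera axes: x right, y up, looking along -z (the intrinsics and any distortion apply to the point x, -y, -z); pixel columns grow to the right and rows downward; lengths in m; the calibration is good to about 2 mm. A picture is of the moment at which its call begins. There is no depth.
- sign_off(): hands the job in, once; it reports no verdict.
The state is a dict: "time": time; "qpos": joint angles; "dq": joint speeds; "joint_efforts": joint torques, N m; "eef_pos": TCP position; "tcp_rot": TCP orientation; "contact_force": force on the tool from outside, world axes, zero at the start; "wrist_torque": the same for the moment, N m; "opening": opening from 0.0 (shut) to 1.0 (fully open).
Only numpy, scipy, OpenCV 4.12 (cv2) and the standard library are available. Lean on these libraries where they do the work, as an engineer would, in place of code of your own. Each camera call takes 0.05 s, during which the arm holds its last target. There are 200 camera calls.

## Task

Push the hold bar beside the chute down with a fingertip to sink the gate, and keep it down while you push the rack of adapters along the chute, over the gate and right up against the end stop; then let go so that the gate springs up again behind the rack. Only touch and push, never pick the rack up or tip it; it must not bump the raised gate, and the gate must not come up under it. Leave the other things on the bench where they are.

Things in the scene. Friction and masses are not known exactly. Their poses are not given: they have to be found in the camera images.
- chute: Fixed aluminium chute, 330 mm long, 64 mm wide inside; shifted and turned between starts. Origin: on the bench below the gate blade's station, mid-width. y axis: direction of travel (open entry y=-190, end stop y=+132 mm); x axis: across, away from the hold bar; z up. Floor z=56; low wall x=-36 to -32, top z=62; high wall x=+32 to +36, top z=80; hinge brackets at x=+110, top z=54.
- gate (a joint): Hinge of the sprung gate: hold bar, arms and blade are one rigid piece turning about a line along the travel at x=+110, z=42 mm of the chute. 0 rad = raised (shut), 0.17 = lower stop. Bar's lever 176 mm: 0.10 rad = bar 18 mm down, blade just below the floor, gate open; 0.13 rad = 23 mm down. Spring lifts the bar with about 2 N shut, 5 N open, and shuts the gate when let go.
- hold_bar (a point): Dark flat steel bar along the outside of the low wall, parallel to the travel, 270 x 16 x 8 mm. May be pushed down anywhere; a fingertip can slide along it. Origin: centre of its top face, when shut at x=-66, y=-50, z=66 mm of the chute (bar from y=-185 to +85), 22 mm clear of the low wall. Its y axis is the direction of travel.
- gate_blade (a point): Steel gate blade, 30 mm across the chute and 6 mm thick along it, standing 10 mm above the chute floor when shut. Origin: middle of its top edge, at x = -15, y = 0, z = 66 mm in the chute's frame when shut.
- rack: Loose grey tray holding three metal adapters (fixed in it), 60 across x 110 along x 26 mm high, 0.2 to 0.4 kg, slides easily, in the chute 90 to 125 mm before the blade. Origin: centre of its underside; axes as the chute's. Against the end stop its origin is at y=+77 mm of the chute.
- solder_spool: Bystander: spool of wire, 56 mm across, 40 mm high, standing on the bench. Origin: centre of its underside.
- tape_roll: Bystander: roll of tape, 82 mm across, 18 mm high, lying on the bench. Origin: centre of its underside.
- flux_pot: Bystander: small pot with a white lid, 37 mm across, 28 mm high. Origin: centre of its underside.
- alcohol_bottle: Bystander: white bottle, 60 mm across, 118 mm high. Origin: centre of its underside.
- rack_lug (a point): Centre of the rear face of the rack's push lug: a bar sticking out sideways over the low wall and hold bar, 14 mm thick along the travel, rack x=-30 to -76, 14 to 26 mm above the rack's underside (70 to 82 mm above the bench, 4 mm above the raised bar). This point is at x=-66, y=-7, z=20 mm of the rack. A finger holding the bar down behind the lug can push this face with its side.
There are look-alikes about, which are no part of the job. There is more than one size of the rack; the one meant has the size given above.

How it is judged:
By the outcome, as a careful person would: the job done as asked, in the order asked, and still so for the second after the job is handed in, with the robot touching nothing.
It also fails if it takes over 38 s, if anything falls off the work surface, if the arm or the gripper's body presses on something with over 40 N, if the wrist force passes 120 N, or if a joint passes its speed limit or range.

## Working session

There is one attempt and no reset: what is moved stays moved. The work goes in short steps, Python scripts to look and compute and a tool call to move; the robot and the scene stay as the last step left them, time stands still between calls to the robot, and variables do not carry over. Pictures are saved under pics/ and viewed, about 8 in all and at most 12, crops included, and the job is handed in when it is done.

Besides the shell and the picture viewer there is one more tool, called after "Request:" by a JSON object that holds its "fn" and its "kwargs", one argument or row to a line. drive_tool: Moves the arm, as the interface text tells. Its arguments: {"type":"object","properties":{"steps":{"type":"array","items":{"type":"array","items":{"type":"number"}}},"force":{"type":"number"}},"required":["steps"]}

```bash
mkdir -p pics; ls; cat > h.py <<'E'
import numpy as np,cv2
from scipy.spatial.transform import Rotation as R
from plant import readout, read_camera, sign_off, ctrl
def ray(c,u,v):
    f=c["frame"].shape[0]/2/np.tan(np.radians(c["vertical_fov"])/2)
    d=np.array([(u-c["cx"])/f,(v-c["cy"])/f]);p=d.copy()
    for _ in range(20): p=d/(1+c["k1"]*(p@p))
    return np.array(c["eye"]),R.from_quat(c["orientation"]).apply([p[0],-p[1],-1])
def onz(c,u,v,z):
    e,d=ray(c,u,v); return e+d*(z-e[2])/d[2]
def proj(c,P):
    f=c["frame"].shape[0]/2/np.tan(np.radians(c["vertical_fov"])/2)
    q=R.from_quat(c["orientation"]).inv().apply(np.array(P)-c["eye"])
    p=np.array([q[0],-q[1]])/-q[2]; p=p*(1+c["k1"]*(p@p))
    return p*f+[c["cx"],c["cy"]]
def shot(n,name):
    import pickle
    c=read_camera(n); pickle.dump(c,open(f"{name}.pkl","wb"))
    cv2.imwrite(f"pics/{name}.png",cv2.cvtColor(np.asarray(c["frame"]),cv2.COLOR_RGB2BGR)); return c
E
python3 - <<'E'
from h import *
for n in("top","side"):
    c=shot(n,n+"0"); print(n,{k:v for k,v in c.items() if k!="frame"})
print(readout.get_state(),ctrl.grasp_offset)
E
```

```text
pics
top {'vertical_fov': 48.69431097330211, 'cx': 315.052869928851, 'cy': 195.90584285731353, 'k1': -0.10391438891403665, 'eye': array([ 0.19420393, -0.01565137,  1.51898077]), 'orientation': array([-0.06569523,  0.0618236 ,  0.70933258, -0.69907744])}
side {'vertical_fov': 44.36225688584703, 'cx': 323.1087562414517, 'cy': 196.83072947831295, 'k1': 0.021540521040513513, 'eye': array([ 1.27752216, -0.74869506,  1.14044092]), 'orientation': array([0.36414831, 0.16988498, 0.36538703, 0.83965911])}
{'time': 0.1, 'qpos': array([-1.32201123e+00,  2.87121702e-01,  1.57805345e+00, -1.04177040e-06,
        1.27862115e+00, -1.50020758e-01]), 'dq': array([ 5.67976079e-04, -2.59264473e-03, -2.34602217e-03, -1.82159143e-03,
        4.31168502e-04, -1.34412777e-05]), 'joint_efforts': array([ 4.70199066e-04, -4.07298517e+01, -2.93699187e+01, -1.76623098e-04,
        3.38768063e-03, -6.79730107e-06]), 'eef_pos': array([ 0.26197736, -0.62142714,  0.23004338]), 'tcp_rot': array([-0.69305622, -0.14084479,  0.69313385, -0.13928851]), 'contact_force': array([-0.37703994,  0.31433262,  0.33813623]), 'wrist_torque': array([-0.03764834, -0.0102154 ,  0.01957423]), 'opening': 0.9982298597121125} 0.0187
```

View pics/top0.png

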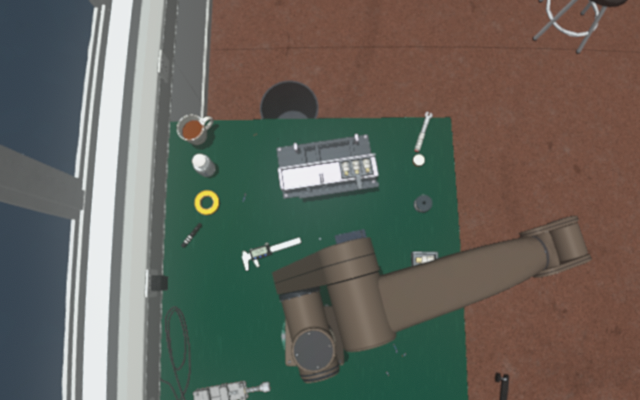

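View pics/side0.png

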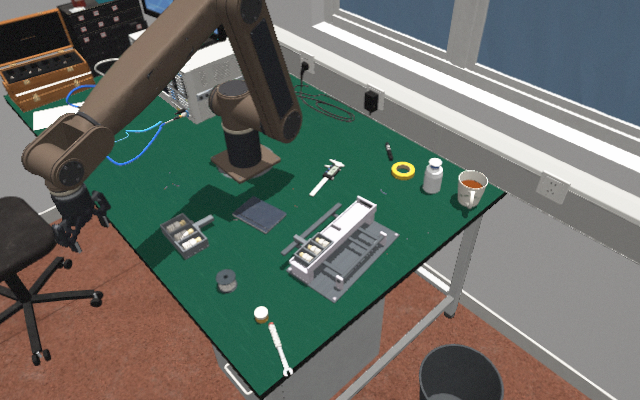

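```bash
python3 - <<'E'
import cv2,numpy as np
a=cv2.imread("pics/top0.png")[125:210,265:390];b=cv2.imread("pics/side0.png")[185:305,265:410]
a=cv2.resize(a,None,fx=5,fy=5,interpolation=3)
b=cv2.resize(b,None,fx=5,fy=5,interpolation=3)
cv2.imwrite("pics/ct.png",a);cv2.imwrite("pics/cs.png",b)
E
```

```text
(no output)
```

View pics/ct.png

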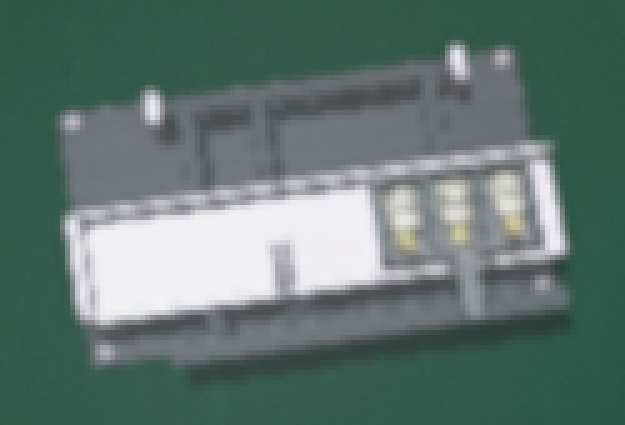

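View pics/cs.png

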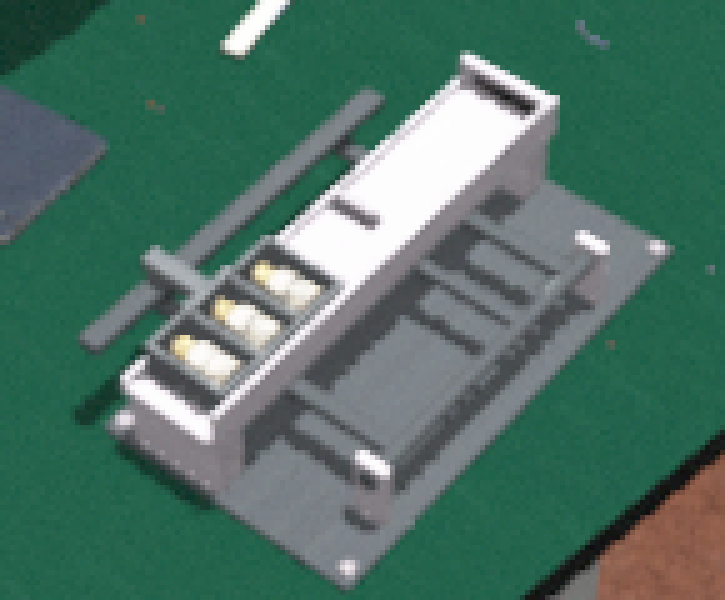

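```bash
cat > fit.py <<'E'
from h import *
import pickle
from scipy.optimize import least_squares
ct=pickle.load(open("top0.pkl","rb"));cs=pickle.load(open("side0.pkl","rb"))
pt=[((36,-190,80),(552,146)),((36,140,80),(66,214)),((0,0,66),(283,243)),((-30,0,66),(288,297))]
ps=[((36,-190,80),(213,436)),((36,140,80),(556,101)),((0,0,66),(377,224)),((-30,0,66),(333,202)),((-66,-185,66),(93,339)),((-66,85,66),(374,93))]
def W(p,P):
    c,s=np.cos(p[2]),np.sin(p[2]); P=np.array(P)/1000
    return np.array([p[0]+c*P[0]-s*P[1],p[1]+s*P[0]+c*P[1],P[2]])
obs=[(ct,P,(265+u/5,125+v/5)) for P,(u,v) in pt]+[(cs,P,(265+u/5,185+v/5)) for P,(u,v) in ps]
def res(p): return np.concatenate([proj(c,W(p,P))-q for c,P,q in obs])
b0=onz(ct,265+57,125+54,.066);e=onz(ct,265+110,155,.08)
best=min((least_squares(res,[b0[0],b0[1],a]) for a in np.arange(-3,3,.5)),key=lambda r:r.cost)
p=best.x
if __name__=="__main__":
    print(p,np.degrees(p[2]),best.cost); print(best.fun.reshape(-1,2).round(1))
    # lug top rear face: side crop end ; z=.082
    for n,c,(u,v) in(("s",cs,(265+150/5,185+250/5)),("s",cs,(265+150/5,185+262/5)),("t",ct,(265+474/5,125+318/5))):
        w=onz(c,u,v,.082)-[p[0],p[1],0]; print("lug end",n,R.from_euler('z',-p[2]).apply(w)*1000)
    s=[onz(ct,423,203,.04),onz(ct,206,202,.018),onz(ct,419,160,.028),onz(ct,203,163,.118)]
    for w in s: print(w)
    print([W(p,q) for q in((-66,-150,66),(-66,0,66),(-66,130,66),(-66,-185,66))])
E
python3 fit.py
```

```text
[ 0.53922681 -0.03288293  0.14182834] 8.126165138739402 17.340672140569097
[[ 0.1 -1.4]
 [ 0.6 -0.1]
 [ 0.  -1. ]
 [ 0.5 -3.2]
 [-0.2 -2.7]
 [ 0.  -0.6]
 [-0.8 -1.9]
 [ 0.2 -1.9]
 [-1.7  1.3]
 [-0.1 -0.2]]
lug end s [ -75.72028986 -116.2208785    82.        ]
lug end s [ -69.33266156 -123.36154557   82.        ]
lug end t [ -77.36806999 -115.66593481   82.        ]
[ 0.4341269  -0.37686212  0.04      ]
[0.45254331 0.36953616 0.018     ]
[ 0.58862168 -0.37474898  0.028     ]
[0.56592171 0.3581235  0.118     ]
[array([ 0.4950925 , -0.19070613,  0.066     ]), array([ 0.4738895 , -0.04221225,  0.066     ]), array([0.45551357, 0.08648245, 0.066     ]), array([ 0.50003987, -0.22535471,  0.066     ])]
```

```bash
cat > tgt.py <<'E'
from fit import *
def tool(T=None,pp=p):
    s=readout.get_state(); Rt=R.from_quat(s["tcp_rot"]); M=Rt.as_matrix()
    a=pp[2]; tr=np.array([-np.sin(a),np.cos(a),0])
    z=M[:,2]; ang=[np.degrees(np.arctan2(np.dot(np.cross(z,t),M[:,0]),z@t)) for t in(tr,-tr)]
    rel=R.from_euler('z',-a).apply(s["eef_pos"]-[pp[0],pp[1],0])*1000
    print("t",s["time"],"chute pos",rel.round(1),"turn z->travel,-travel",np.round(ang,1),"F",s["contact_force"].round(1),"op",round(s["opening"],2),"q6",s["qpos"][5].round(2))
    print("M",M.round(3).tolist())
    if T is not None: print("shift cm",(Rt.inv().apply(W(pp,T)-s["eef_pos"])*100).round(2))
E
python3 - <<'E'
from tgt import *
tool((-66,-155,200))
E
```

```text
t 0.1 chute pos [-357.7 -543.4  230. ] turn z->travel,-travel [104.7 -75.3] F [-0.4  0.3  0.3] op 1.0 q6 -0.15
M [[-0.001, 0.388, -0.922], [0.002, -0.922, -0.388], [-1.0, -0.002, -0.0]]
shift cm [  3.08 -30.15 -38.08]
```

Request:
{"fn": "drive_tool", "kwargs": {
  "steps": [
    [0,0,0,-7.5,0],
    [0,0,0,-7.5,0],
    [0,0,0,-7.5,0],
    [0,0,0,-7.5,0],
    [0,0,0,-7.5,0],
    [0,0,0,-7.5,0],
    [0,0,0,-7.5,0],
    [0,0,0,-7.5,0],
    [0,0,0,-7.5,0],
    [0,0,0,-7.5,0]
  ],
  "force": 60
}}

```text
time: 1.1
eef_pos: [0.262, -0.6216, 0.2305]
tcp_rot: [0.463, 0.535, -0.463, 0.534]
contact_force: [-0.7, -0.3, 0.6]
opening: 0.003
```

Request:
{"fn": "drive_tool", "kwargs": {
  "steps": [
    [0,2.4,-3.2,0,0],
    [0,2.4,-3.2,0,0],
    [0,2.4,-3.2,0,0],
    [0,2.4,-3.2,0,0],
    [0,2.4,-3.2,0,0],
    [0,2.4,-3.2,0,0],
    [0,2.4,-3.2,0,0],
    [0,2.4,-3.2,0,0],
    [0,2.4,-3.2,0,0],
    [0,2.4,-3.2,0,0]
  ]
}}

```text
time: 2.1
eef_pos: [0.4565, -0.2705, 0.2309]
tcp_rot: [0.465, 0.533, -0.465, 0.533]
contact_force: [-0.0, 0.0, 0.3]
opening: 0.001
```

```bash
python3 - <<'E'
from tgt import *
tool((-66,-155,200))
c=shot("wrist","w0"); print({k:v for k,v in c.items() if k!="frame"})
E
```

```text
t 2.1 chute pos [-115.5 -223.5  230.9] turn z->travel,-travel [179.7  -0.3] F [-0.   0.   0.3] op 0.0 q6 -0.86
M [[-0.001, 0.991, 0.136], [0.0, 0.136, -0.991], [-1.0, -0.0, -0.001]]
shift cm [ 3.09  4.92 -6.87]
{'vertical_fov': 63.52037225307754, 'cx': 319.5147460332615, 'cy': 195.54678585794625, 'k1': -0.014647302860350615, 'eye': array([ 0.44560266, -0.19190422,  0.37281878]), 'orientation': array([-0.15524871, -0.01094673,  0.06767116,  0.9854941 ])}
```

View pics/w0.png

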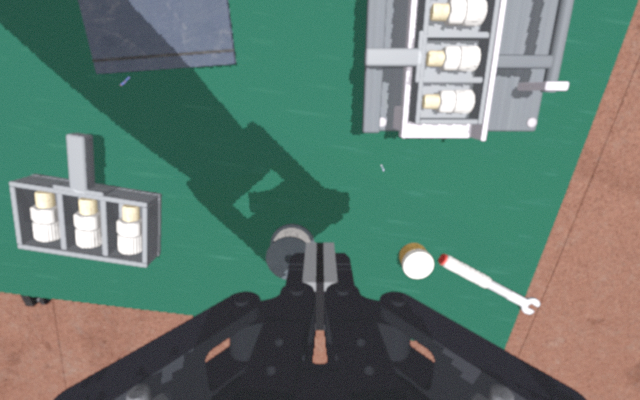

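```bash
python3 - <<'E'
from tgt import *
c=pickle.load(open("w0.pkl","rb"))
for P in [(36,-190,80),(-36,-190,62),(-76,-123,82),(-58,-185,66),(-74,-185,66)]: print(P,proj(c,W(p,P)).round(1))
for q,z in [((366,64),.082),((366,50),.082),((403,137),.062),((487,140),.08),((417,122),.082),((484,122),.082)]:
    print(q,R.from_euler('z',-p[2]).apply(onz(c,*q,z)-[p[0],p[1],0])*1000)
im=cv2.imread("pics/w0.png")[0:160,320:600]
cv2.imwrite("pics/cw.png",cv2.resize(im,None,fx=2.8,fy=2.8,interpolation=3))
E
```

```text
(36, -190, 80) [485.8 143.7]
(-36, -190, 62) [402. 141.]
(-76, -123, 82) [365.9  64.7]
(-58, -185, 66) [380.1 136.4]
(-74, -185, 66) [363.2 136.5]
(366, 64) [ -75.93780817 -122.48707802   82.        ]
(366, 50) [ -76.34663525 -111.66385301   82.        ]
(403, 137) [ -35.31835417 -186.15203914   62.        ]
(487, 140) [  36.62185838 -186.62558267   80.        ]
(417, 122) [ -29.03251671 -170.32350689   82.        ]
(484, 122) [  30.48875801 -170.4420568    82.        ]
```

View pics/cw.png

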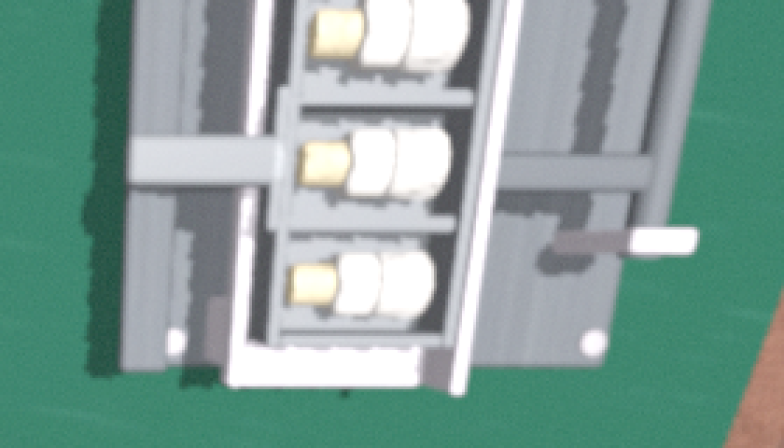

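Request:
{"fn": "drive_tool", "kwargs": {
  "steps": [
    [0,1,-1.4,-0.3,0],
    [0,1,-1.4,0,0],
    [0,1,-1.4,0,0],
    [0,1,-1.4,0,0],
    [0,0.9,-1.3,0,0],
    [3,0,0,0,0],
    [3,0,0,0,0],
    [3,0,0,0,0],
    [3,0,0,0,0],
    [0,0,0,0,0]
  ]
}}

```text
time: 3.15
eef_pos: [0.4915, -0.195, 0.1062]
tcp_rot: [0.463, 0.538, -0.464, 0.53]
contact_force: [-0.2, 0.4, -0.1]
opening: 0.001
```

```bash
python3 - <<'E'
from tgt import *
tool((-66,-155,42))
c=shot("wrist","w1"); cs=shot("side","s1")
a=cs["frame"][150:330,220:430]
cv2.imwrite("pics/m1.png",np.vstack([cv2.resize(a[:,:,::-1],(640,400)),])); 
E
```

```text
t 3.15 chute pos [ -70.2 -153.7  106.2] turn z->travel,-travel [-180.    0.] F [-0.2  0.4 -0.1] op 0.0 q6 -0.71
M [[-0.009, 0.99, 0.142], [0.006, 0.142, -0.99], [-1.0, -0.008, -0.007]]
shift cm [6.41 0.47 0.17]
```

View pics/m1.png

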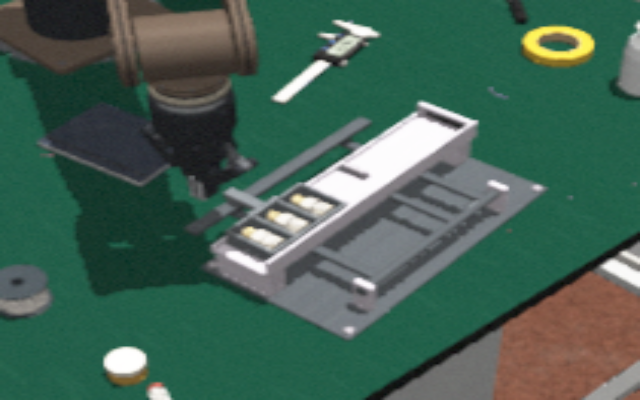

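Request:
{"fn": "drive_tool", "kwargs": {
  "steps": [
    [1.5,0.2,0.1,0,0],
    [1.3,0.1,0,0,0],
    [0,0,0,0,0],
    [0,0,0,0,0]
  ]
}}

```text
time: 3.65
eef_pos: [0.498, -0.1975, 0.083]
tcp_rot: [0.463, 0.535, -0.463, 0.534]
contact_force: [0.5, -0.7, 1.1]
opening: -0.002
```

```bash
python3 - <<'E'
from tgt import *
tool((-66,-155,42))
E
```

```text
t 3.65 chute pos [ -64.1 -157.1   83. ] turn z->travel,-travel [-180.    0.] F [ 0.5 -0.7  1.1] op -0.0 q6 -0.71
M [[-0.001, 0.99, 0.142], [0.0, 0.142, -0.99], [-1.0, -0.001, -0.001]]
shift cm [ 4.1  -0.19 -0.21]
```

Request:
{"fn": "drive_tool", "kwargs": {
  "steps": [
    [0.6,-0.2,0,0,0],
    [0.6,0,0,0,0],
    [0.5,0,0,0,0],
    [0.5,0,0,0,0],
    [0.5,0,0,0,0],
    [0.5,0,0,0,0],
    [0.5,0,0,0,0],
    [0.3,0,0,0,0],
    [0,0,0,0,0],
    [0,0,0,0,0]
  ]
}}

```text
time: 4.65
eef_pos: [0.4958, -0.198, 0.0433]
tcp_rot: [0.463, 0.535, -0.463, 0.534]
contact_force: [-4.3, -1.1, 5.8]
opening: -0.002
```

```bash
python3 - <<'E'
from tgt import *
tool((-66,-155,42))
c=shot("wrist","w2")
E
```

```text
t 4.65 chute pos [ -66.3 -157.3   43.3] turn z->travel,-travel [-180.    0.] F [-4.3 -1.1  5.8] op -0.0 q6 -0.71
M [[-0.001, 0.99, 0.142], [0.0, 0.142, -0.99], [-1.0, -0.001, -0.0]]
shift cm [ 0.13  0.03 -0.23]
```

View pics/w2.png

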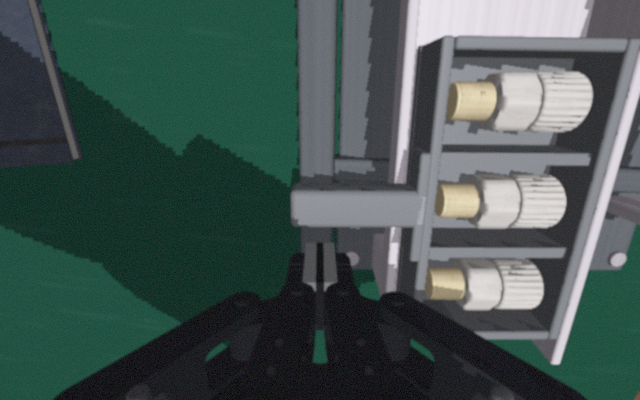

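Request:
{"fn": "drive_tool", "kwargs": {
  "steps": [
    [0.1,0,-0.3,0,0],
    [0,0,-0.4,0,0],
    [0,0,-0.5,0,0],
    [0,0,-0.5,0,0],
    [0,0,-0.5,0,0],
    [0,0,-0.5,0,0],
    [0,0,-0.5,0,0],
    [0,0,-0.5,0,0],
    [0,0,-0.5,0,0],
    [0,0,-0.5,0,0]
  ]
}}

```text
time: 5.7
eef_pos: [0.4929, -0.154, 0.0445]
tcp_rot: [0.464, 0.53, -0.463, 0.538]
contact_force: [0.9, -5.3, 6.5]
opening: 0.003
```

```bash
python3 - <<'E'
from tgt import *
tool((-66,62,42.5))
c=shot("wrist","w3")
E
```

```text
t 5.7 chute pos [ -63.  -113.3   44.5] turn z->travel,-travel [-180.    0.] F [ 0.9 -5.3  6.5] op 0.0 q6 -0.64
M [[0.009, 0.99, 0.142], [-0.006, 0.142, -0.99], [-1.0, 0.008, 0.008]]
shift cm [  0.07  -0.29 -17.53]
```

View pics/w3.png

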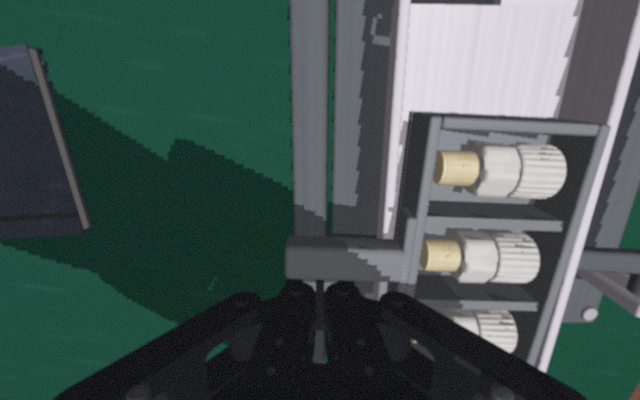

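Request:
{"fn": "drive_tool", "kwargs": {
  "steps": [
    [0.2,-0.1,0,0,0],
    [0,-0.1,-0.3,0,0],
    [0,0,-0.5,0,0],
    [0,0,-0.5,0,0],
    [0,0,-0.5,0,0],
    [0,0,-0.5,0,0],
    [0,0,-0.2,0,0]
  ]
}}

```text
time: 6.45
eef_pos: [0.4885, -0.1297, 0.0433]
tcp_rot: [0.464, 0.53, -0.462, 0.539]
contact_force: [2.0, -4.7, 6.9]
opening: -0.0
```

```bash
python3 - <<'E'
from tgt import *
tool((-66,62,42.5))
c=shot("wrist","w4")
f=c["frame"][:,:,::-1]
print(proj(c,W(p,(-15,3.5,56))))
cv2.imwrite("pics/w4c.png",cv2.resize(f[0:260,270:640],None,fx=2,fy=2))
E
```

```text
t 6.45 chute pos [-63.9 -88.6  43.3] turn z->travel,-travel [-180.    0.] F [ 2.  -4.7  6.9] op -0.0 q6 -0.6
M [[0.012, 0.99, 0.142], [-0.007, 0.142, -0.99], [-1.0, 0.01, 0.009]]
shift cm [ -0.05  -0.2  -15.06]
[452.23079559  55.84170596]
```

View pics/w4c.png

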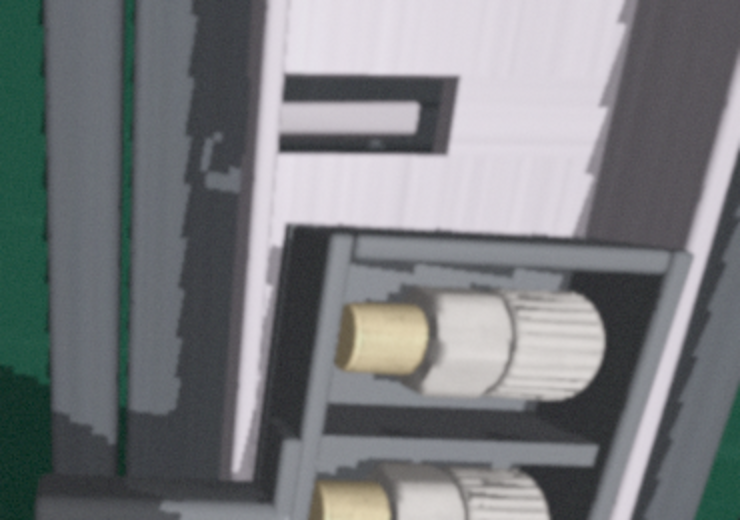

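Request:
{"fn": "drive_tool", "kwargs": {
  "steps": [
    [0.1,-0.1,-0.3,0,0],
    [0,0,-0.5,0,0],
    [0,0,-0.5,0,0],
    [0,0,-0.5,0,0],
    [0,0,-0.5,0,0],
    [0,0,-0.5,0,0],
    [0,0,-0.5,0,0],
    [0,0,-0.5,0,0],
    [0,0,-0.5,0,0],
    [0,0,-0.5,0,0]
  ]
}}

```text
time: 7.5
eef_pos: [0.4814, -0.0823, 0.0426]
tcp_rot: [0.464, 0.529, -0.462, 0.539]
contact_force: [3.1, -6.6, 7.4]
opening: 0.003
```

Request:
{"fn": "drive_tool", "kwargs": {
  "steps": [
    [0,0,-0.5,0,0],
    [0,0,-0.5,0,0],
    [0,0,-0.5,0,0],
    [0,0,-0.5,0,0],
    [0,0,-0.5,0,0],
    [0,0,-0.5,0,0],
    [0,0,-0.5,0,0],
    [0,0,-0.5,0,0],
    [0,0,-0.5,0,0],
    [0,0,-0.5,0,0]
  ]
}}

```text
time: 8.5
eef_pos: [0.4743, -0.0323, 0.0424]
tcp_rot: [0.465, 0.53, -0.462, 0.539]
contact_force: [1.4, -6.5, 7.5]
opening: -0.002
```

```bash
python3 - <<'E'
from tgt import *
tool((-66,62.5,42.5))
E
```

```text
t 8.5 chute pos [-64.2   9.8  42.4] turn z->travel,-travel [-180.    0.] F [ 1.4 -6.5  7.5] op -0.0 q6 -0.42
M [[0.013, 0.99, 0.142], [-0.005, 0.142, -0.99], [-1.0, 0.012, 0.007]]
shift cm [-0.05 -0.18 -5.27]
```

Request:
{"fn": "drive_tool", "kwargs": {
  "steps": [
    [0,-0.1,-0.5,0,0],
    [0,0,-0.5,0,0],
    [0,0,-0.5,0,0],
    [0,0,-0.5,0,0],
    [0,0,-0.5,0,0],
    [0,0,-0.5,0,0],
    [0,0,-0.5,0,0],
    [0,0,-0.4,0,0],
    [0,0,-0.3,0,0],
    [0,0,-0.2,0,0]
  ]
}}

```text
time: 9.5
eef_pos: [0.467, 0.0117, 0.0423]
tcp_rot: [0.465, 0.53, -0.461, 0.539]
contact_force: [2.6, -6.7, 8.1]
opening: -0.001
```

Request:
{"fn": "drive_tool", "kwargs": {
  "steps": [
    [0,0,-0.3,0,0],
    [0,0,-0.2,0,0],
    [0,0,-0.2,0,0],
    [0,0,-0.2,0,0]
  ]
}}

```text
time: 9.9
eef_pos: [0.4658, 0.0201, 0.0423]
tcp_rot: [0.464, 0.53, -0.461, 0.539]
contact_force: [2.1, -14.6, 7.0]
opening: -0.001
```

```bash
python3 - <<'E'
from tgt import *
tool((-66,62.5,42.5))
E
```

```text
t 9.9 chute pos [-65.2  62.8  42.3] turn z->travel,-travel [-1.799e+02  1.000e-01] F [  2.1 -14.6   7. ] op -0.0 q6 -0.31
M [[0.013, 0.99, 0.143], [-0.005, 0.143, -0.99], [-1.0, 0.012, 0.007]]
shift cm [-0.02 -0.08  0.03]
```

Request:
{"fn": "drive_tool", "kwargs": {
  "steps": [
    [0,0,-0.2,0,0],
    [0,0,-0.1,0,0],
    [0,0,0,0,0],
    [0,0,0,0,0]
  ]
}}

```text
time: 10.3
eef_pos: [0.4659, 0.0201, 0.0425]
tcp_rot: [0.463, 0.529, -0.462, 0.541]
contact_force: [1.8, -20.9, 6.3]
opening: 0.002
```

```bash
python3 - <<'E'
from tgt import *
tool((-66,62.5,42.5))
c=shot("wrist","w5"); s=shot("side","s5")
a=cv2.resize(s["frame"][170:310,260:420,::-1],None,fx=2.5,fy=2.5)
b=cv2.resize(c["frame"][:,240:640,::-1],(350,350))
cv2.imwrite("pics/m5.png",np.hstack([a,b]))
E
```

```text
t 10.3 chute pos [-65.1  62.8  42.5] turn z->travel,-travel [-179.8    0.2] F [  1.8 -20.9   6.3] op 0.0 q6 -0.31
M [[0.013, 0.989, 0.145], [-0.011, 0.145, -0.989], [-1.0, 0.012, 0.013]]
shift cm [-0.   -0.09  0.03]
```

View pics/m5.png

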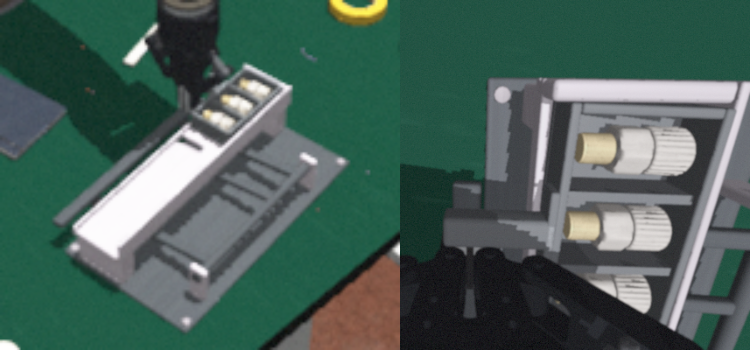

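Request:
{"fn": "drive_tool", "kwargs": {
  "steps": [
    [0,0,0.3,0,0],
    [0,0,0.3,0,0],
    [0,0,0.3,0,0],
    [0,0,0.4,0,0],
    [0,0,0.4,0,0],
    [0,0,0.4,0,0],
    [0,0,0.4,0,0],
    [0,0,0,0,0]
  ]
}}

```text
time: 11.2
eef_pos: [0.465, 0.0013, 0.0401]
tcp_rot: [0.465, 0.534, -0.462, 0.534]
contact_force: [-0.9, 2.5, 5.2]
opening: 0.001
```

Request:
{"fn": "drive_tool", "kwargs": {
  "steps": [
    [-0.3,0,0,0,0],
    [-0.4,0,0,0,0],
    [-0.5,0,0,0,0],
    [-0.5,0,0,0,0],
    [-0.5,0,0,0,0],
    [-0.5,0,0,0,0],
    [-0.5,0,0,0,0],
    [-1,0,0,0,0],
    [-2,0,0,0,0],
    [-3,0,0,0,0]
  ]
}}

```text
time: 12.2
eef_pos: [0.4614, 0.0008, 0.1301]
tcp_rot: [0.462, 0.536, -0.464, 0.532]
contact_force: [0.7, 0.6, 0.3]
opening: -0.0
```

Request:
{"fn": "drive_tool", "kwargs": {
  "steps": [
    [-3,0,0,0,0],
    [-3,-1,3,0,0],
    [-2,-1,4,0,0],
    [0,-1,4,0,0],
    [0,0,4,0,0],
    [0,0,4,0,0],
    [0,0,0,0,0],
    [0,0,0,0,0]
  ]
}}

```text
time: 13.0
eef_pos: [0.4602, -0.1921, 0.2109]
tcp_rot: [0.464, 0.535, -0.464, 0.533]
contact_force: [0.3, -0.1, -0.8]
opening: -0.001
```

```bash
python3 - <<'E'
from tgt import *
tool()
c=shot("wrist","w6"); s=shot("side","s6")
a=cv2.resize(s["frame"][170:310,260:420,::-1],None,fx=2.5,fy=2.5)
b=cv2.resize(c["frame"][0:300,240:640,::-1],None,fx=350/300,fy=350/300)[:,:400]
cv2.imwrite("pics/m6.png",np.hstack([a,b]))
E
```

```text
t 13.0 chute pos [-100.8 -146.4  210.9] turn z->travel,-travel [ 1.799e+02 -1.000e-01] F [ 0.3 -0.1 -0.8] op -0.0 q6 -0.74
M [[-0.002, 0.99, 0.14], [0.001, 0.14, -0.99], [-1.0, -0.002, -0.002]]
```

View pics/m6.png

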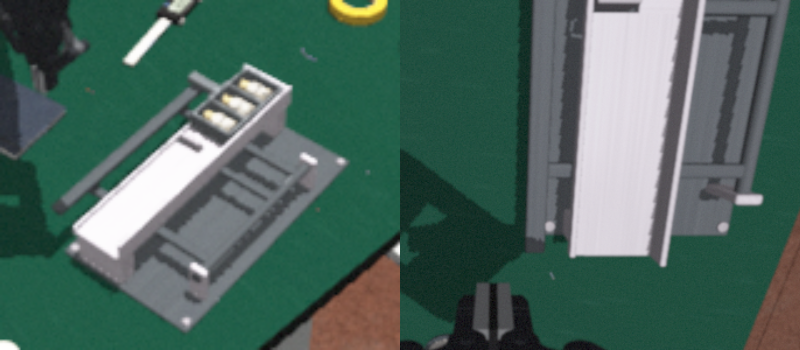

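```bash
python3 - <<'E'
from tgt import *
L=lambda n:cv2.cvtColor(cv2.imread(f"pics/{n}.png"),cv2.COLOR_BGR2GRAY).astype(np.float32)
a,b,z=L("s5"),L("s6"),L("side0")
g=lambda i,y0,y1,x0,x1:i[y0:y1,x0:x1]
print("rack shift px s5->s6",cv2.phaseCorrelate(g(a,198,226,342,376).copy(),g(b,198,226,342,376).copy()))
print("bar end shift px start->now",cv2.phaseCorrelate(g(z,244,262,276,292).copy(),g(b,244,262,276,292).copy()))
print("bar end diff now/start, pressed/start",abs(g(z,240,262,276,292)-g(b,240,262,276,292)).mean(),abs(g(z,240,262,276,292)-g(a,240,262,276,292)).mean())
print(sign_off())
E
```

```text
rack shift px s5->s6 ((-0.39762489319263494, -0.166314120482971), 0.9120281157670198)
bar end shift px start->now ((-0.06696050155919941, -0.2984995897588565), 0.9592487799624602)
bar end diff now/start, pressed/start 9.553977 17.042614
the job is handed in; nothing more can be done
None
```

The rack is against the end stop, the gate has come back up behind it, and the job is handed in at about 13 s of the 38 s allowed.

I pressed the hold bar down about 23 mm with the shut fingertips. Keeping it down, I slid along behind the lug and pushed the rack over the sunk gate. I then backed off the lug before letting the bar rise, so the lift would not drag on the rack.

**End stop:** Pushing harder, from 15 to 21 N, did not move the rack any further. It stopped within 1 mm of the position I had predicted.

**After letting go:**
- The hold bar's end is back within 0.3 pixel of where it started, so the gate is shut.
- The rack shifted 0.4 pixel, roughly 1 mm, between the pressed and released pictures. That is about the noise of the check.
- The tool is clear of everything, with wrist force under 1 N.

**Not checked closely:** My first position fit was about 3.5 mm off along the travel, and I corrected it from the wrist camera. I did not measure the raised blade directly; I inferred it from the bar, which is one rigid piece with it. I also did not measure the bystanders again, but the arm passed well clear of them.

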